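# Switch on the dust extractor at its pull-to-turn knob

## Robot

A 6-joint arm with a two-finger parallel gripper is mounted at the origin on a cart in front of the work surface, level with it; the furniture and walls round the work are solid. World frame = base frame: x ahead of the robot, y to its left, z up, the work surface at z = 0. Lengths are in m, angles in rad, forces in N, time in s.
With the tool pointing down it reaches from about 0.375 to 0.9 m from the base axis. Payload 3.1 kg.
Tool frame: the origin (TCP) lies where the fingers leave the gripper's body, on its centre line; the fingertips stand 70 mm ahead of it and the grasp point (between the pads) lies 51 mm ahead of it; z points along the fingers, y is the line along which they close (so a half turn about z gives the same grasp; the last joint's range is limited). The gripper opens to 87 mm and grips with 3 to 60 N. Pads are 19 mm wide; open, the fingers measure 117 mm over their backs; the gripper's body (75 mm by 190 mm) begins 51 mm behind the grasp point.
Start: joints at [1.125, 0.527, 1.433, -0, 1.181, -0.178], TCP at [0.165, 0.603, 0.292] pointing down, gripper open.
Joint ranges: [-3.08, 3.08], [-0.75, 2.2], [0.22, 2.44], [-1.43, 4.57], [0, 2.65], [-2.85, 2.85]. Speed limits (rad/s): [2.79, 2.79, 3.14, 3.14, 3.14, 3.14].

## Interface

Orientations are given as a unit quaternion [x, y, z, w].
In Python, from rig import robot gives the robot as it stands.
- The arm moves only by the tool send_rows, never from a script. Its argument "deltas" is text: rows parted by semicolons, each of 7 numbers parted by spaces: the shift along the tool's x, y, z in mm, then the turn, a rotation vector about the tool's x, y, z in degrees, then the opening, from 0 (shut) to 1 (fully open). A call has 1 to 10 rows; each row shifts and turns the commanded pose from where the row before left it, along the tool's axes as they then stand; what a row does not reach is not made up. A row lasts 1/8 s, in which the tool goes at most 62.5 mm and 10.7 degrees, less where a joint would pass 70% of its speed; a pose out of reach is approached as far as the arm can. A call is refused whole if a number of a shift passes 62.5 or a number of a turn 10.7, either way. A call with a gripper value outside its range is refused whole. The fingers move at their own pace and stop on an object; "newtons" is the grip in N (left out, the last holds). Time passes only in rows, so rows that do not move let the fingers close. It gives the time, the measured TCP pose, the force, the opening and the grip force at its end, in the units of the state.
- robot.get_obs(): the state, without advancing time (a new reading comes with each control period).
- robot.camera(name): name is "side" or "top"; returns a dict with "image" (480x640x3 uint8, red, green, blue), "depth" (480x640 float32, m along the optical axis (not along the pixel's ray), 0 where there is no reading), "fovy" (degrees; the focal length in pixels is half the picture's height over the tangent of half this angle, whatever the lens; pixels are square), "cx", "cy" (the principal point, pixels), "k1" (the pictures are not rectified: a ray, as slopes to the right and down, at radius r is drawn at 1 + k1 r^2 times it, then the intrinsics apply), "rvec" (rotation vector, rad) and "tvec" (3), from world to camera coordinates, as OpenCV has them. Camera axes: x right, y down, z forward; pixel columns grow to the right and rows downward; lengths in m; the calibration is good to about 2 mm. A picture is of the moment at which its call begins.
- robot.hand_in(): hands the job in; it is judged then, once.
Trained networks look in the newest picture that a camera, given by its name, has taken for a name from the list of things; names that differ only in an ending like _2 or _b are one class to them, and where a whole thing is asked for, a point or a joint stands for the part that bears it (a point fixed in the world has none). Each returns a list of dicts, best first, with "p" (0 to 1); they miss things now and then, are a little off and sometimes report something else, mostly with a low value. They report only what shows in the picture. A call takes as long as a camera call.
- robot.find_in(camera, thing): "box" ([left, top, right, bottom] in pixels, round what is visible of it).
- robot.cut_out(camera, thing): "region" (480x640 bool, what is visible of it) and "box" ([left, top, right, bottom] in pixels, round what is visible of it).
The state is a dict: "time": time; "q": joint angles; "joint_velocities": joint speeds; "joint_torque": joint torques, N m; "position": TCP position; "tool_rot": TCP orientation; "ft_force": force on the tool from outside, world axes, zero at the start; "moment": the same for the moment, N m; "grip_width": finger opening in m; "grip_force": force on a finger pad.
Only numpy, scipy, OpenCV 4.12 (cv2) and the standard library are available. Lean on these libraries where they do the work, as an engineer would, in place of code of your own. Each camera call takes 0.05 s, during which the arm holds its last target. There are 200 camera calls.

## Task

Switch on the dust extractor at the control box with the red knob: pull the red knob straight up to unlock it, turn it clockwise (seen from above) from the white mark to the green mark, then push it back down fully home so that it locks there. Leave the knob on the blue box as it is.

Things in the scene. Friction and masses are not known exactly. Their poses are not given: they have to be found in the camera images.
- red_knob (a point): Point on the red knob's axis inside its grip bar, moving with it; z up, x along the bar to its white-lined end, y across. Upright flat-sided bar 46 long, 16 thick, 42 high; point 16 below bar top, 25 above the round skirt (radius 26) under it, 35 above the flat top of its grey box (120 x 120 x 47, screwed to the bench) when down. Gates: see red_turn. The same box with a blue knob is near.
- red_lift (a joint): Height of the red knob above fully pushed in, m: 0 = home (locked), 0.015 = fully pulled up (stop). Above about 0.010 its pointer nose clears the rail and it can be turned. The knob stays where it is left; moving it up or down takes about 3 N.
- red_turn (a joint): Red knob angle, rad, growing clockwise from above; stops at -0.14, 1.19. Its nose (under the bar's white-lined end, out to 44.5 mm from the axis) drops into gates in a brass rail (radius 38, 10 high) on the box top: 0 = middle of the gate at the white dot (off), 1.047 = at the green dot (on), each with about 8 deg play either way. Starts in the white gate. Turns easily once pulled up.
- blue_pointer (a point): Tip of the pointer nose of the blue knob, 44.5 mm from that knob's axis (its x axis points outward from the axis) and 4.5 mm above its box's top. The blue box and knob are of the same make and size as the red; they are to be left alone.

How it is judged:
By the outcome, as a careful person would: the job done as asked, in the order asked, and still so for the second after the job is handed in, with the robot touching nothing.
It also fails if it takes over 32 s, if anything falls off the work surface, if the arm or the gripper's body presses on something with over 40 N, if the wrist force passes 120 N, or if a joint passes its speed limit or range.

## Working session

There is one attempt and no reset: what is moved stays moved. The work goes in short steps, Python scripts to look and compute and a tool call to move; the robot and the scene stay as the last step left them, time stands still between calls to the robot, and variables do not carry over. Pictures are saved under pics/ and viewed, at most 10 in all, crops included, and the job is handed in when it is done.

Besides the shell and the picture viewer there is one more tool, called after ">>>" as name(argument=value, ...) on one line, values as JSON. send_rows: Moves the arm, as the interface text tells. Its arguments: {"type":"object","properties":{"deltas":{"type":"string"},"newtons":{"type":"number"}},"required":["deltas"]}

```bash
mkdir -p pics; cat > h.py <<'E'
import numpy as np, cv2
from rig import robot
def shot(n,save=None):
    c=robot.camera(n)
    if save: cv2.imwrite('pics/'+save,c['image'][:,:,::-1])
    return c
def pts(c,mask):
    v,u=np.nonzero(mask&(c['depth']>0)); d=c['depth'][v,u]
    f=240/np.tan(np.radians(c['fovy'])/2); K=np.array([[f,0,c['cx']],[0,f,c['cy']],[0,0,1.]])
    n=cv2.undistortPoints(np.stack([u,v],1).astype(float)[:,None],K,np.array([c['k1'],0,0,0.]))[:,0]
    P=np.c_[n*d[:,None],d]; R=cv2.Rodrigues(np.array(c['rvec'],float))[0]
    return (P-np.array(c['tvec']))@R, u, v
E
python3 - <<'E'
from h import *
o=robot.get_obs(); print({k:np.round(v,3) for k,v in o.items()})
for n in('top','side'):
    c=shot(n,n+'1.png')
    for t in('red_knob','blue_pointer'):
        for r in robot.cut_out(n,t)[:3]:
            P,u,v=pts(c,r['region']); print(n,t,round(r['p'],2),np.round(r['box']),len(P), np.round(np.median(P,0),3) if len(P) else '', np.round(P.min(0),3) if len(P) else '',np.round(P.max(0),3) if len(P) else '')
    
E
```

```text
{'time': np.float64(0.0), 'q': array([ 1.124,  0.528,  1.434, -0.   ,  1.181, -0.179]), 'joint_velocities': array([-0.001, -0.   , -0.   ,  0.002, -0.   ,  0.001]), 'joint_torque': array([-1.0000e-03, -4.4006e+01, -1.7659e+01,  6.3000e-02,  5.9000e-02,
       -0.0000e+00]), 'position': array([0.165, 0.602, 0.291]), 'tool_rot': array([ 0.134,  0.991, -0.001, -0.   ]), 'ft_force': array([-0.175, -1.09 , -0.093]), 'moment': array([-0.045,  0.018, -0.   ]), 'grip_force': np.float64(0.0), 'grip_width': np.float64(0.087)}
side red_knob 0.65 [318. 204. 353. 242.] 920 [ 0.552 -0.072  0.069] [ 0.528 -0.209 -0.002] [ 0.586 -0.047  0.101]
side blue_pointer 0.96 [303. 333. 338. 389.] 1349 [0.54  0.219 0.069] [0.517 0.161 0.045] [0.569 0.247 0.101]
side blue_pointer 0.2 [318. 202. 355. 247.] 922 [ 0.552 -0.071  0.069] [ 0.528 -0.23  -0.001] [ 0.581 -0.047  0.102]
```

View pics/top1.png

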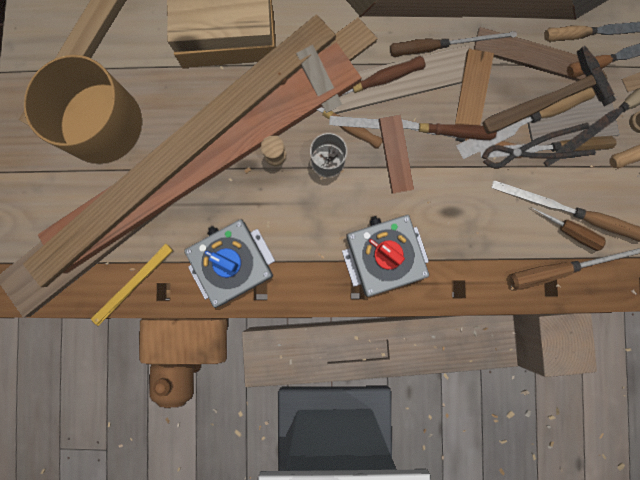

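View pics/side1.png

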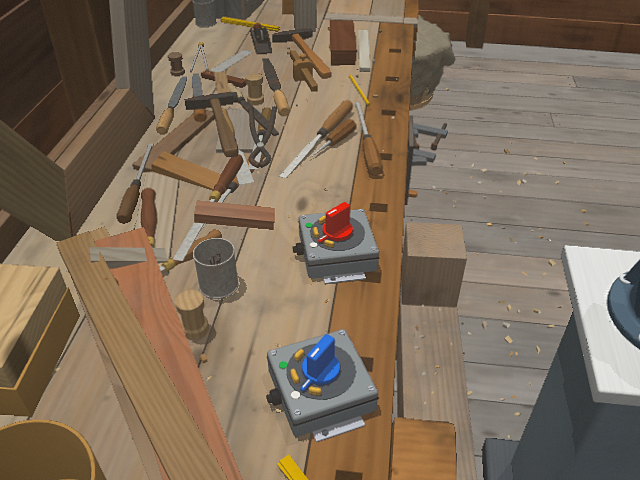

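The top view shows the red knob at about (389,254), its pointer toward the white dot at (367,236); the green dot is at (395,227). The blue knob is at (225,263). The side view agrees, with red at (340,222) and blue at (320,362).

```bash
cat >> h.py <<'E'
def redbar(c,box,zmin=0.085):
    im=c['image'].astype(int); m=(im[...,0]>110)&(im[...,1]<70)&(im[...,2]<70)
    b=np.zeros_like(m); b[box[1]:box[3],box[0]:box[2]]=1
    P,u,v=pts(c,m&b); 
    return P,P[P[:,2]>zmin]
E
python3 - <<'E'
from h import *
for n,box in(('top',(345,215,430,300)),('side',(300,195,380,260))):
    c=shot(n)
    P,Q=redbar(c,box)
    print(n,len(P),len(Q),np.percentile(P[:,2],[1,25,50,75,99]).round(4))
    T=P[P[:,2]>0.094]; print('top pts',len(T),T.mean(0).round(4),cv2.minAreaRect((T[:,:2]*1000).astype(np.float32)))
    m=np.zeros((480,640),bool); m[box[1]-15:box[3]+20,box[0]-10:box[2]+10]=1
    A,u,v=pts(c,m); B=A[(abs(A[:,2]-.047)<.006)]; print('box',len(B),B[:,2].mean(),cv2.minAreaRect((B[:,:2]*1000).astype(np.float32)))
    if n=='top':
        for px in((367,236),(395,227),(389,254)):
            k=np.zeros((480,640),bool);k[px[1],px[0]]=1; print(px,pts(c,k)[0].round(4))
        cv2.imwrite('pics/z1.png',cv2.resize(c['image'][205:305,335:440,::-1],None,fx=5,fy=5,interpolation=2))
E
```

```text
top 473 187 [0.047  0.0567 0.0589 0.0974 0.1011]
top pts 181 [ 0.5511 -0.083   0.0981] ((552.9166259765625, -81.20001220703125), (45.34009552001953, 15.656444549560547), 52.3815803527832)
box 3503 0.04680550062854144 ((552.9208984375, -80.88955688476562), (118.83290100097656, 120.76290130615234), 17.57482147216797)
(367, 236) [[ 0.5871 -0.0439  0.0473]]
(395, 227) [[ 0.603  -0.0952  0.0469]]
(389, 254) [[ 0.5513 -0.0761  0.1002]]
side 707 218 [0.0498 0.0571 0.0719 0.0894 0.0996]
top pts 140 [ 0.5529 -0.0809  0.0975] ((554.6575317382812, -80.71734619140625), (46.772857666015625, 16.341108322143555), 50.124427795410156)
box 2423 0.04633530953370258 ((553.7074584960938, -81.84867095947266), (119.91084289550781, 123.42924499511719), 17.672468185424805)
```

View pics/z1.png

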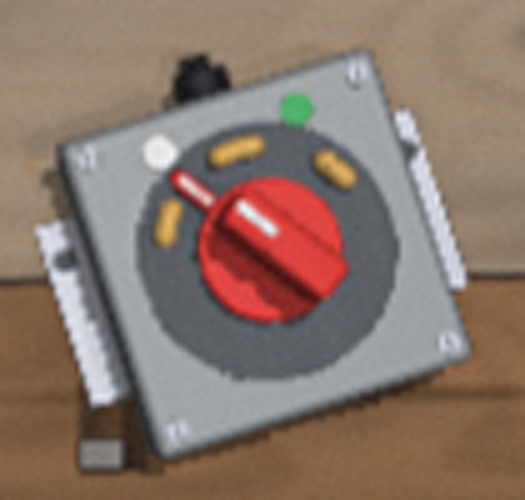

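```bash
cat >> h.py <<'E'
from scipy.spatial.transform import Rotation as Ro
def plan(x,y,z,yawy,n,g=1):
    o=robot.get_obs(); p=np.array(o['position']); R=Ro.from_quat(o['tool_rot']); t=np.array([x,y,z])
    a=np.radians(yawy); Y=np.array([np.cos(a),np.sin(a),0]); Z=np.array([0,0,-1.])
    G=Ro.from_matrix(np.c_[np.cross(Y,Z),Y,Z]); rv=(R.inv()*G).as_rotvec()
    S=[R*Ro.from_rotvec(rv*k/n) for k in range(n+1)]; d=(t-p)/n*1000
    rows=[np.r_[S[k].inv().apply(d),np.degrees(rv)/n] for k in range(n)]
    print(n,';\n'.join(' '.join('%g'%w for w in r.round(1))+' %g'%g for r in rows))
E
python3 -c "
from h import *
plan(.5535,-.081,.20,-40,15)"
```

```text
15 -37 -37.1 6.1 -0 0 7.6 1;
-41.6 -31.8 6.1 -0 0 7.6 1;
-45.5 -26 6.1 -0 0 7.6 1;
-48.5 -19.7 6.1 -0 0 7.6 1;
-50.7 -13.1 6.1 -0 0 7.6 1;
-52 -6.2 6.1 -0 0 7.6 1;
-52.4 0.7 6.1 -0 0 7.6 1;
-51.8 7.7 6.1 -0 0 7.6 1;
-50.4 14.5 6.1 -0 0 7.6 1;
-48 21.1 6.1 -0 0 7.6 1;
-44.7 27.3 6.1 -0 0 7.6 1;
-40.7 33 6.1 -0 0 7.6 1;
-36 38.1 6.1 -0 0 7.6 1;
-30.6 42.6 6.1 -0 0 7.6 1;
-24.6 46.3 6.1 -0 0 7.6 1
```

>>> send_rows(deltas="-37 -37 6 0 0 7.6 1;-41.6 -31.8 6 0 0 7.6 1;-45.5 -26 6 0 0 7.6 1;-48.5 -19.7 6 0 0 7.6 1;-50.7 -13 6 0 0 7.6 1;-52 -6 6 0 0 7.6 1;-52.4 0.7 6 0 0 7.6 1;-51.8 7.7 6 0 0 7.6 1;-50.4 14.5 6 0 0 7.6 1;-48 21 6 0 0 7.6 1")

```text
time: 1.65
position: [0.4269, 0.1468, 0.2324]
tool_rot: [0.717, 0.697, 0.001, 0.0]
ft_force: [0.7, 0.6, 0.3]
grip_width: 0.087
grip_force: 0.0
```

>>> send_rows(deltas="-44.7 27 6 0 0 7.6 1;-40.7 33 6 0 0 7.6 1;-36 38 6 0 0 7.6 1;-30.6 42.6 6 0 0 7.6 1;-24.6 46 6 0 0 7.6 1;0 0 0 0 0 0 1;0 0 0 0 0 0 1")

```text
time: 2.52
position: [0.556, -0.0778, 0.202]
tool_rot: [0.904, 0.428, -0.001, -0.001]
ft_force: [-0.4, 1.0, -0.0]
grip_width: 0.0868
grip_force: 0.0
```

```bash
python3 -c "
from h import *
c=shot('side','side2.png'); P,Q=redbar(c,(300,195,380,260)); T=Q[Q[:,2]>.094]
print(len(T),T.mean(0).round(4),cv2.minAreaRect((T[:,:2]*1000).astype(np.float32)))
print(robot.get_obs()['ft_force'],robot.get_obs()['time'])
plan(.5535,-.081,.135,-40,4)"
```

```text
155 [ 0.5528 -0.0802  0.0973] ((554.0400390625, -80.6861801147461), (45.58348083496094, 17.40265655517578), 52.7148551940918)
[ 0.42238218 -0.28669863  0.92087465] 2.575
4 -1.1 0.2 16.8 -0 0 0.2 1;
-1.1 0.2 16.8 -0 0 0.2 1;
-1.1 0.2 16.8 -0 0 0.2 1;
-1.1 0.2 16.8 -0 0 0.2 1
```

>>> send_rows(deltas="-1.1 0.2 16.8 0 0 -0.2 1;-1.1 0.2 16.8 0 0 -0.2 1;-1.1 0.2 16.8 0 0 -0.2 1;-1.1 0.2 16.8 0 0 -0.2 1;0 0 0 0 0 0 1;0 0 0 0 0 0 0.4", newtons=10)

```text
time: 3.32
position: [0.5548, -0.082, 0.1351]
tool_rot: [0.901, 0.434, 0.0, 0.0]
ft_force: [0.7, -0.5, 0.2]
grip_width: 0.0826
grip_force: 0.0
```

>>> send_rows(deltas="0 0 0 0 0 0 0;0 0 0 0 0 0 0;0 0 0 0 0 0 0;0 0 0 0 0 0 0;0 0 0 0 0 0 0", newtons=10)

```text
time: 3.95
position: [0.5546, -0.0821, 0.1351]
tool_rot: [0.901, 0.434, 0.0, 0.0]
ft_force: [-1.4, 1.3, -0.3]
grip_width: 0.035
grip_force: 0.0
```

>>> send_rows(deltas="0 0 0 0 0 0 0;0 0 0 0 0 0 0;0 0 0 0 0 0 0;0 0 0 0 0 0 0", newtons=25)

```text
time: 4.45
position: [0.5545, -0.0819, 0.135]
tool_rot: [0.901, 0.434, -0.0, -0.0]
ft_force: [0.2, 1.2, 0.1]
grip_width: 0.0161
grip_force: 25.0
```

Gripped at 16 mm with hardly any side load. Pulling up.

>>> send_rows(deltas="0 0 -3 0 0 0 0;0 0 -4 0 0 0 0;0 0 -4 0 0 0 0;0 0 -2.3 0 0 0 0;0 0 0 0 0 0 0;0 0 0 0 0 0 0")

```text
time: 5.2
position: [0.5545, -0.0819, 0.1487]
tool_rot: [0.901, 0.434, -0.0, -0.0]
ft_force: [-0.9, 1.9, 1.0]
grip_width: 0.0157
grip_force: 25.0
```

```bash
python3 -c "
from h import *
c=shot('side','side3.png'); P,Q=redbar(c,(300,180,380,260)); print(np.percentile(P[:,2],[1,25,50,75,95,99]).round(4))
cv2.imwrite('pics/z3.png',cv2.resize(c['image'][150:290,270:410,::-1],None,fx=4,fy=4,interpolation=2))"
```

```text
[0.063  0.0696 0.072  0.0936 0.1113 0.1127]
```

View pics/z3.png

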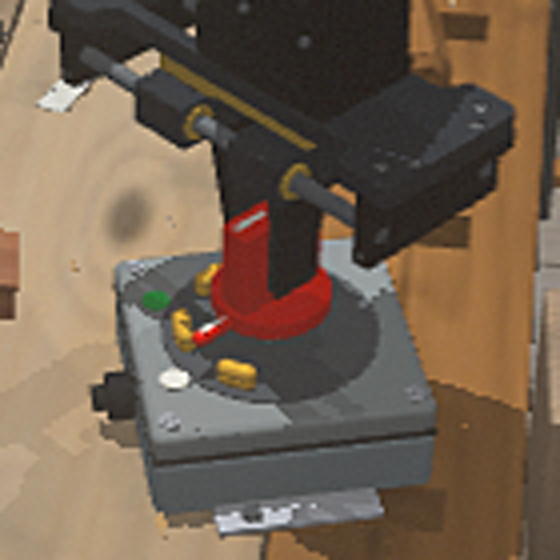

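The side view shows the knob raised about 13.7 mm, its nose (at about (210,330) in the crop) above the rail and still pointing at the white dot. Turning clockwise.

>>> send_rows(deltas="0 0 0 0 0 5 0;0 0 0 0 0 8 0;0 0 0 0 0 9 0;0 0 0 0 0 9 0;0 0 0 0 0 9 0;0 0 0 0 0 9 0;0 0 0 0 0 8 0;0 0 0 0 0 6 0;0 0 0 0 0 0 0;0 0 0 0 0 0 0")

```text
time: 6.5
position: [0.5547, -0.0825, 0.1486]
tool_rot: [0.995, -0.1, 0.0, 0.0]
ft_force: [-1.7, -2.1, 1.4]
grip_width: 0.016
grip_force: 25.0
```

```bash
python3 -c "
from h import *
c=shot('side','side4.png'); im=c['image'].astype(int); P,Q=redbar(c,(300,180,380,260)); print(np.percentile(P[:,2],[1,25,50,75,95,99]).round(4))
b=np.zeros((480,640),bool); b[205:255,295:330]=1
r,g,bl=im[...,0],im[...,1],im[...,2]
for nm,m in(('green',(g>r+40)&(g>bl+30)),('white',im.min(2)>200)):
    A=pts(c,m&b)[0]; A=A[abs(A[:,2]-.047)<.006]; q=np.median(A,0); print(nm,len(A),q.round(4),np.degrees(np.arctan2(q[1]+.081,q[0]-.554)))
N=P[np.hypot(P[:,0]-.554,P[:,1]+.081)>.031]; print('nose',len(N),np.degrees(np.arctan2(N[:,1]+.081,N[:,0]-.554)).round(),N[:,2].round(3))
cv2.imwrite('pics/z4.png',cv2.resize(c['image'][150:290,270:410,::-1],None,fx=4,fy=4,interpolation=2))"
```

```text
[0.0622 0.069  0.071  0.0791 0.1107 0.1122]
green 27 [ 0.6052 -0.095   0.048 ] -15.31384651628337
white 25 [ 0.5901 -0.0446  0.0472] 45.24643784058128
nose 19 [107. -15. -11. -14.  -9. -11. -11. -12. -11. -12. -11. -13. -13.  -8.
 -10.  -8. -15. -34. -34.] [0.162 0.065 0.068 0.067 0.07  0.066 0.066 0.066 0.067 0.067 0.068 0.068
 0.063 0.066 0.066 0.067 0.064 0.049 0.047]
```

View pics/z4.png

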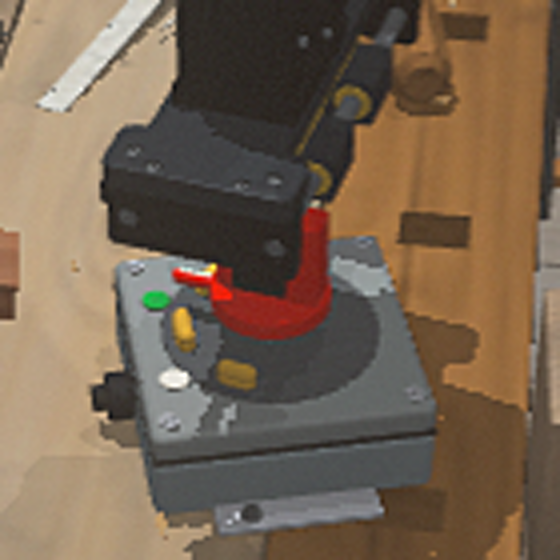

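The nose, at about (195,275) in the crop, points at the green dot at (155,300), with the bar at −11.5° against a gate at about −12 to −15°. I'll turn 2° more and push down.

>>> send_rows(deltas="0 0 0 0 0 2 0;0 0 0 0 0 0 0;0 0 3 0 0 0 0;0 0 4 0 0 0 0;0 0 4 0 0 0 0;0 0 2 0 0 0 0;0 0 1.5 0 0 0 0;0 0 0 0 0 0 0;0 0 0 0 0 0 0")

```text
time: 7.68
position: [0.5547, -0.0825, 0.1349]
tool_rot: [0.993, -0.118, 0.0, 0.0]
ft_force: [-4.5, -3.4, 11.1]
grip_width: 0.0158
grip_force: 25.0
```

>>> send_rows(deltas="0 0 0.7 0 0 0 0;0 0 0 0 0 0 0;0 0 0 0 0 0 0")

```text
time: 8.05
position: [0.5547, -0.0825, 0.1348]
tool_rot: [0.993, -0.118, 0.0, 0.0]
ft_force: [-4.8, -4.6, 14.4]
grip_width: 0.0157
grip_force: 25.0
```

Hard stop at the original height. Releasing (backing the push off by 1 mm to zero the load) and retreating.

>>> send_rows(deltas="0 0 0 0 0 0 0.5;0 0 0 0 0 0 0.8;0 0 0 0 0 0 0.8;0 0 0 0 0 0 0.8;0 0 0 0 0 0 0.8;0 0 0 0 0 0 0.8;0 0 -3 0 0 0 0.8;0 0 -20 0 0 0 0.8;0 0 -40 0 0 0 0.8;0 0 -60 0 0 0 0.8")

```text
time: 9.3
position: [0.5536, -0.0817, 0.256]
tool_rot: [0.993, -0.118, -0.002, -0.001]
ft_force: [1.0, -0.4, -0.1]
grip_width: 0.0694
grip_force: 0.0
```

>>> send_rows(deltas="-40 0 -30 0 0 0 0.8;-50 0 0 0 0 0 0.8;-50 0 0 0 0 0 0.8;0 0 0 0 0 0 0.8;0 0 0 0 0 0 0.8")

```text
time: 9.93
position: [0.4194, -0.0496, 0.2868]
tool_rot: [0.993, -0.118, 0.001, 0.0]
ft_force: [-0.0, -0.3, 0.5]
grip_width: 0.0697
grip_force: 0.0
```

```bash
python3 -c "
from h import *
print(robot.get_obs()['position'],robot.get_obs()['grip_width'])
c=shot('side'); P,Q=redbar(c,(300,180,380,260)); T=Q[Q[:,2]>.094]
print(np.percentile(P[:,2],[1,25,50,75,95,99]).round(4),T.mean(0),cv2.minAreaRect((T[:,:2]*1000).astype(np.float32)))
cv2.imwrite('pics/z5.png',cv2.resize(c['image'][150:290,270:410,::-1],None,fx=4,fy=4,interpolation=2))"
```

```text
[ 0.41938471 -0.04963571  0.28681383] 0.06971894867539628
[0.0499 0.0575 0.072  0.089  0.0981 0.0993] [ 0.55238599 -0.07974974  0.09729091] ((554.080078125, -81.36148071289062), (18.73752212524414, 44.740478515625), 79.28707122802734)
```

View pics/z5.png

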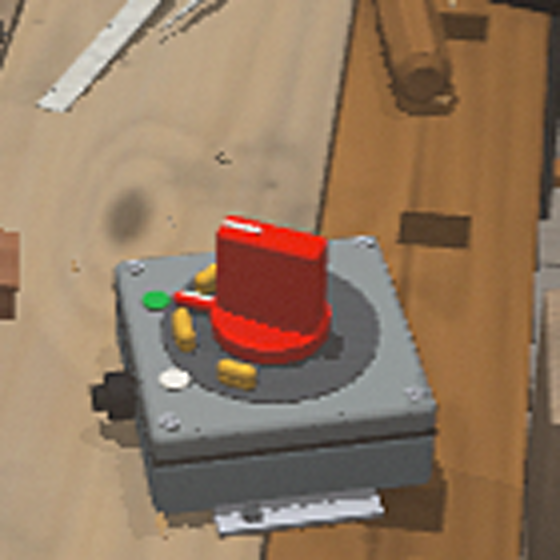

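The knob is fully down (top at 0.098 m). Its nose, at about (195,298) in the crop, sits in the gate at the green dot (157,300).

```bash
python3 -c "
from rig import robot
print(robot.hand_in())"
```

```text
the job is handed in; nothing more can be done
None
```

The red knob was pulled up, turned clockwise to the green mark and pushed fully home in its gate; the blue knob was not touched, and the job is handed in at about 10 s.

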